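# Open the test fixture on the finished driver board

### The job

One of the two hand test fixtures on the bench holds a driver board that has finished its test; you can see the board through the clear lid. With the fingertips, press down that fixture's release tab so that its lid springs up, then push the lid back past upright until it rests fully open on its stop and take the hand away. Grasp nothing: leave the board seated in its nest, the other fixture latched shut, and the loose parts on the bench where they lie.

Things in the scene. Friction and masses are not known exactly. Their poses are not given: they have to be found in the camera images.
- loaded_fixture: test fixture with the board in it, fixed: grey housing 134 x 130 mm, deck 34 mm high, hinge blocks to 70 mm; hinged lid (aluminium frame, clear sheet, top 68 mm up) held down by a steel rocker latch at the front. Origin: on the bench under its middle; x points from front (release tab) to back (lid hinge), y along the hinge, z up. The open lid leans back some 40 mm past the hinge
- empty_fixture: the other fixture, alike in every way, same frame, but with an empty nest (12 brass contact pins). Stays latched shut. The two may stand either way round, each turned a little, some 50 mm apart or more. The air driver that hangs front right (0.34 m from the base axis, bearing -35 deg, 0.25 to 0.71 m up) bars an arm that swings past it unfolded: pass with the hand within 0.25 m of the axis
- loaded_fixture_press (a point): where to press the loaded fixture's release tab: middle of the ribbed top of its paddle, 109 mm in front of the fixture's origin, 32 mm above the bench; moves with the tab. Paddle 36 mm wide (y), 82 to 124 mm in front of the origin; front arm of a rocker with pivot 66 mm in front, 30 mm up. The hook arm rises behind it (front face 82 mm in front of the origin) to 72 mm
- loaded_fixture_tab (a joint): angle of the loaded fixture's release rocker, rad: 0 at rest, 0.3 at its stop (press point some 13 mm lower). At about 0.13 to 0.17 the hook lets go of the lid. Spring: about 2 N at the press point at first, 5 N at the stop; it springs back when let go
- loaded_fixture_hinge (a point): middle of the lid's hinge axis: 65 mm behind the fixture's origin, 63 mm above the bench; the axis runs along the fixture's y
- loaded_fixture_lid_edge (a point): lower front edge of the lid frame at its middle, 125 mm from the hinge axis, 5 mm below the lid's middle plane; moves with the lid. Lid 120 mm wide, 10 mm thick; a steel tongue 26 mm wide, 4 mm thick sticks out 12 mm farther (to 137 mm from the axis) at the middle, in the middle plane
- loaded_fixture_lid (a joint): lid angle, rad: 0 shut and latched (level), grows as it opens. Unlatched, a spring lifts it to 0.5 in under 1 s and holds it there (tongue end 0.13 m above the bench). Then push it from the front at its front edge, 1 to 3 N; a damper slows it. Let go before upright (1.57) it sinks back to 0.5; past upright it sinks by its weight to its stop at 1.87 in 1 to 2 s
- empty_fixture_lid (a joint): angle of the empty fixture's lid, rad: 0 shut and latched; same lid, same meaning
- tested_board: driver board 36 x 62 x 15 mm lying loose in the loaded fixture's nest, in a pocket 39 x 65 mm with a low wall. Origin under its middle, 12 mm in front of the fixture's origin and 39 mm above the bench; its long side runs along the fixture's y. Not to be touched
- loaded_fixture_nest (a point): middle of the loaded fixture's nest, 12 mm in front of the fixture's origin, 41 mm above the bench
- waiting_board: loose driver board 36 x 62 x 15 mm lying on the bench between the two release tabs; leave it. Origin under its middle
- lamp_bracket: loose sheet-metal lamp bracket 26 x 52 x 35 mm on the bench to the right of the fixtures; leave it. Origin under its middle
- connector: loose black cable connector 27 x 55 x 20 mm on the bench to the left of the fixtures; leave it. Origin under its middle

How it is judged:
On the way, in this order (a step that is already met when the one before it is completed fails the run):
1. the fingers press the loaded fixture's release tab down (value of joint loaded_fixture_tab above 0.1 rad and contact force between the fingers and loaded_fixture_tab above 0.5 N).
2. the lid has sprung up part way by itself, with no finger on it (value of joint loaded_fixture_lid between 0.38 and 0.8 rad and contact force between the fingers and loaded_fixture_lid below 0.5 N), for 0.1 s.
At the end, for the whole second after the job is handed in: Loaded fixture's lid at rest past 1.75 rad, its tab sprung back (under 0.05 rad), the board in its nest (within 6 mm across, raised under 6 mm), the empty fixture latched (lid under 0.06 rad), every loose part on the bench within 30 mm of its start (value of joint loaded_fixture_lid above 1.75 rad and velocity of joint loaded_fixture_lid below 0.1 rad/s and value of joint loaded_fixture_tab below 0.05 rad and horizontal distance between tested_board and loaded_fixture_nest below 0.006 m and z of tested_board in the frame of loaded_fixture_nest below 0.004 m and value of joint empty_fixture_lid below 0.06 rad and distance of each of waiting_board, lamp_bracket, connector from where it was at the start of the episode below 0.03 m); the robot touches nothing.
It fails at once if the empty fixture is opened (value of joint empty_fixture_lid above 0.1 rad).
It fails at once if the tested board is moved in its nest or lifted (distance of tested_board from where it was at the start of the episode above 0.01 m).
It fails at once if a loose part on the bench is lifted, carried or pushed away (distance of any of waiting_board, lamp_bracket, connector from where it was at the start of the episode above 0.03 m).
It also fails if it takes over 51 s, if anything falls off the work surface, if the arm or the gripper's body presses on something with over 40 N, if the wrist force passes 120 N, or if a joint passes its speed limit or range.

### The arm

A 6-joint arm with a two-finger parallel gripper is mounted at the origin on a cart in front of the work surface, level with it; the furniture and walls round the work are solid. World frame = base frame: x ahead of the robot, y to its left, z up, the work surface at z = 0. Lengths are in m, angles in rad, forces in N, time in s.
With the tool pointing down it reaches from about 0.4 to 0.825 m from the base axis. Payload 7 kg.
Tool frame: the origin (TCP) lies midway between the tips of the shut fingers; the grasp point (between the pads) lies arm.hold_point_z behind it (arm.hold_point_z is the distance from the TCP to the grasp point, in m); z points along the fingers, y is the line along which they close (so a half turn about z gives the same grasp; the last joint's range is limited). The gripper opens to 88 mm and grips with 3 to 60 N. Pads are 19 mm wide; open, the fingers measure 130 mm over their backs; the gripper's body (78 mm by 193 mm) begins 47 mm behind the grasp point.
Start: joints at [1.548, 0.359, 0.012, 0, -1.224, -0.288], TCP at [0.206, 0.643, 0.227] pointing down, gripper open.
Joint ranges: [-3.07, 3.07], [-1.43, 2.12], [-1.02, 1.25], [-3.03, 1.67], [-3.05, -0], [-3.03, 3.03]. Speed limits (rad/s): [2.39, 2.39, 3.01, 3.14, 3.14, 3.14].

### API

Orientations are given as [roll, pitch, yaw] about the fixed x, y, z axes, in that order (R = Rz(yaw) Ry(pitch) Rx(roll)).
In Python, from station import arm gives the robot as it stands.
- The arm moves only by the shell command python3 -m crank 'ROWS' [OPENING] [FORCE]. ROWS is JSON, a list that holds one entry, the list of rows, each a list of 4 numbers: the shift along the tool's x, y, z in units of 25 mm (1.0 is 25 mm), then the turn about the tool's z in units of 5 degrees (1.0 is 5 degrees). A call has 1 to 12 rows; each row is the pose to reach, as a shift and turn from the pose commanded when the call began, along the tool's axes at that moment; what a row does not reach only later rows make up. A row lasts 1/8 s, in which the tool goes at most 62.5 mm and 10.7 degrees, less where a joint would pass 70% of its speed; a pose out of reach is approached as far as the arm can. A call with a gripper value outside its range is refused whole. OPENING is the closure, from 0 (fully open) to 1 (shut), set as the call begins (- or left out, the last holds). The fingers move at their own pace and stop on an object; FORCE is the grip in N (left out, the last holds). Time passes only in rows, so rows that repeat a pose let the fingers close. It gives the time, the measured TCP pose, the force, the opening and the grip force at its end, in the units of the state.
- arm.get_state(): the state, without advancing time (a new reading comes with each control period).
- arm.grab_frame(name): name is "side" or "top"; returns (picture, depth): 384x512x3 uint8, red, green, blue; 384x512 float32, m along the optical axis (not along the pixel's ray), 0 where there is no reading.
- arm.get_calibration(name): a dict with "mtx" (3x3 intrinsics, pixels), "R" (3x3) and "t" (3): a world point X has camera coordinates R X + t. Camera axes: x right, y down, z forward; pixel columns grow to the right and rows downward; lengths in m; the calibration is good to about 2 mm. A picture is of the moment at which its call begins. get_calibration takes no time and is no camera call.
- arm.job_done(): hands the job in; it is judged then, once.
Trained networks look in the newest picture that a camera, given by its name, has taken for a name from the list of things; names that differ only in an ending like _2 or _b are one class to them, and where a whole thing is asked for, a point or a joint stands for the part that bears it (a point fixed in the world has none). Each returns a list of dicts, best first, with "score" (0 to 1); they miss things now and then, are a little off and sometimes report something else, mostly with a low value. They report only what shows in the picture. A call takes as long as a camera call.
- arm.recognise(thing, camera): "extent" ([left, top, width, height] in pixels, round what is visible of it).
- arm.trace(thing, camera): "mask" (384x512 bool, what is visible of it) and "extent" ([left, top, width, height] in pixels, round what is visible of it).
The state is a dict: "t": time; "q": joint angles; "qd": joint speeds; "joint_efforts": joint torques, N m; "eef_pos": TCP position; "ee_rot": TCP orientation; "force": force on the tool from outside, world axes, zero at the start; "moment": the same for the moment, N m; "width": finger opening in m; "gripper_force": force on a finger pad.
Only numpy, scipy, OpenCV 4.12 (cv2) and the standard library are available. Lean on these libraries where they do the work, as an engineer would, in place of code of your own. Each camera call takes 0.05 s, during which the arm holds its last target. There are 200 camera calls.

## Working session

There is one attempt and no reset: what is moved stays moved. The work goes in short steps, Python scripts to look and compute and a shell command to move; the robot and the scene stay as the last step left them, time stands still between calls to the robot, and variables do not carry over. Pictures are saved under pics/ and viewed, at most 10 in all, crops included, and the job is handed in when it is done.

```bash
mkdir -p pics; ls; python3 - <<'E'
from station import arm
import cv2,numpy as np
for n in("top","side"):
    p,d=arm.grab_frame(n); cv2.imwrite(f"pics/{n}0.png",p[:,:,::-1]); np.savez(f"{n}0.npz",p=p,d=d)
    c=arm.get_calibration(n); print(n,c["mtx"].round(1).tolist(),c["R"].round(3).tolist(),c["t"].round(3).tolist(), "cam at",(-c["R"].T@c["t"]).round(3))
    for th in("loaded_fixture","empty_fixture","tested_board","loaded_fixture_tab","waiting_board","lamp_bracket","connector"):
        print(n,th,[(r["extent"],round(r["score"],2)) for r in arm.recognise(th,n)][:3])
s=arm.get_state();print(s); print(arm.hold_point_z)
E
```

```text
pics
top [[454.9, 0.0, 264.0], [0.0, 454.9, 188.9], [0.0, 0.0, 1.0]] [[-0.021, -1.0, 0.001], [-0.987, 0.02, -0.162], [0.162, -0.004, -0.987]] [0.105, 0.512, 1.263] cam at [0.303 0.099 1.329]
top loaded_fixture [([194.6, 147.8, 51.8, 70.5], 0.69)]
top empty_fixture [([290.6, 152.1, 56.1, 74.9], 0.69)]
top tested_board [([210.2, 197.3, 16.1, 23.4], 0.61)]
top loaded_fixture_tab [([208.1, 195.9, 17.6, 21.3], 0.51), ([195.6, 147.0, 45.6, 72.7], 0.36)]
top waiting_board [([262.8, 213.9, 16.6, 12.2], 0.5)]
top lamp_bracket [([364.3, 198.5, 10.9, 20.1], 0.74)]
top connector [([168.4, 221.7, 10.3, 10.1], 0.47), ([209.4, 197.2, 14.5, 21.8], 0.19)]
side [[354.1, 0.0, 252.2], [0.0, 354.1, 191.4], [0.0, 0.0, 1.0]] [[-1.0, -0.024, 0.018], [-0.029, 0.628, -0.778], [0.008, -0.778, -0.628]] [0.511, 0.03, 0.954] cam at [0.504 0.736 0.613]
side loaded_fixture [([188.9, 217.5, 97.5, 69.0], 0.73)]
side empty_fixture [([217.6, 150.0, 71.7, 45.4], 0.7), ([264.6, 145.7, 13.7, 13.6], 0.33), ([255.8, 237.5, 32.9, 28.7], 0.22)]
side tested_board []
side loaded_fixture_tab [([255.7, 239.4, 33.9, 25.9], 0.69)]
side waiting_board [([280.3, 207.4, 12.2, 15.9], 0.82)]
side lamp_bracket [([263.5, 144.9, 15.7, 14.8], 0.56)]
side connector [([288.7, 305.0, 19.4, 24.5], 0.56)]
{'t': 0.8, 'q': array([ 1.54813868e+00,  3.58571858e-01,  1.18843583e-02,  6.61658144e-06,
       -1.22409846e+00, -2.88132458e-01]), 'qd': array([-0.00041419,  0.00049135, -0.00212443,  0.000133  , -0.00037282,
        0.00140839]), 'joint_efforts': array([ 5.67505424e-05, -5.82275963e+01,  2.93298072e+01,  7.00261876e+00,
        1.26777307e-02, -2.49988182e-05]), 'eef_pos': array([0.20641466, 0.64263407, 0.22657383]), 'ee_rot': array([-3.14158095e+00, -3.02033835e-06, -3.10787858e-01]), 'force': array([-0.45201236,  0.15076517,  0.0786727 ]), 'moment': array([-0.02130595,  0.01178964,  0.0129796 ]), 'gripper_force': 0.0, 'width': 0.08786031891907198}
0.0188
```

View pics/top0.png

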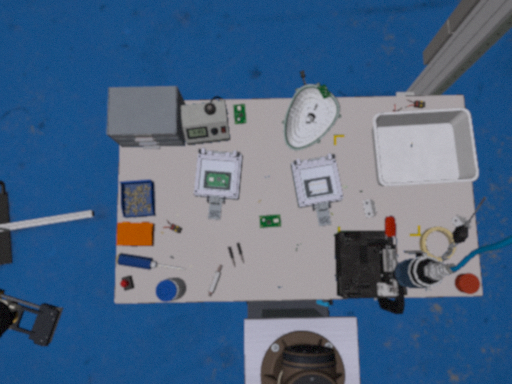

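View pics/side0.png

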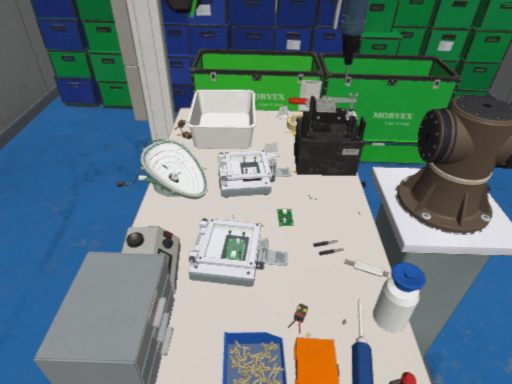

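The fixture at left, top px (218,175), shows the green board through its lid. The one at (317,182) has an empty nest. Both tabs point towards the robot: the loaded one at top px (215,207) and side px (275,258). The waiting board is at top px (270,221).

```bash
cat > h.py <<'E'
from station import arm
import numpy as np,cv2
def cloud(n,d):
    c=arm.get_calibration(n);K=c["mtx"];v,u=np.indices(d.shape)
    P=np.stack([(u-K[0,2])/K[0,0]*d,(v-K[1,2])/K[1,1]*d,d],-1)
    W=(P-c["t"])@c["R"]; W[d<=0]=np.nan; return W
def proj(n,X):
    c=arm.get_calibration(n);p=(np.atleast_2d(X)@c["R"].T+c["t"])@c["mtx"].T;return p[:,:2]/p[:,2:]
def fx(o,yaw,p):
    c,s=np.cos(yaw),np.sin(yaw);return np.array([o[0]+c*p[0]-s*p[1],o[1]+s*p[0]+c*p[1],p[2]])
E
python3 - <<'E'
from h import *
for n in("top","side"):
    z=np.load(n+"0.npz");W=cloud(n,z["d"])
    arm.grab_frame(n)
    for th in("loaded_fixture","loaded_fixture_tab","empty_fixture"):
        r=arm.trace(th,n)
        for q in r[:1]:
            m=q["mask"]&np.isfinite(W[...,0]);P=W[m]
            print(n,th,q["score"],q["extent"],m.sum(),"z pct",np.percentile(P[:,2],[5,25,50,75,95]).round(3))
            for lo,hi in((.02,.1),(.055,.08),(.022,.045)):
                S=P[(P[:,2]>lo)&(P[:,2]<hi)][:,:2].astype(np.float32)
                if len(S)>20: print("  ",lo,hi,len(S),cv2.minAreaRect(S*1000),"mean",S.mean(0).round(4),"min",S.min(0).round(3),"max",S.max(0).round(3))
def im(n,box,k):
    p=np.load(n+"0.npz")["p"];x,y,w,h=box
    return cv2.resize(p[y:y+h,x:x+w],(w*k,h*k),interpolation=cv2.INTER_CUBIC)[:,:,::-1]
a=im("top",(185,140,65,90),6);b=im("side",(180,205,120,90),3)
c=np.zeros((540,390+360,3),np.uint8);c[:,:390]=a;c[:270,390:]=b;cv2.imwrite("pics/crop.png",c)
E
```

```text
top loaded_fixture 0.97 [193.2, 146.4, 51.4, 71.9] 2425 z pct [0.03  0.062 0.065 0.068 0.071]
   0.02 0.1 2382 ((531.8074951171875, 227.43508911132812), (127.44267272949219, 197.5032196044922), 84.1949691772461) mean [0.5472 0.2239] min [0.434 0.156] max [0.635 0.291]
   0.055 0.08 1926 ((553.0380859375, 226.62051391601562), (120.89055633544922, 156.59548950195312), 85.11605834960938) mean [0.5567 0.2262] min [0.475 0.161] max [0.635 0.291]
   0.022 0.045 440 ((530.06591796875, 224.4750518798828), (126.55027770996094, 193.4906463623047), 86.44329833984375) mean [0.5059 0.2144] min [0.434 0.156] max [0.629 0.289]
top loaded_fixture_tab 0.73 [208.2, 198.9, 18.9, 21.7] 257 z pct [0.021 0.03  0.033 0.037 0.073]
   0.02 0.1 244 ((462.2113037109375, 235.97982788085938), (34.981224060058594, 55.618675231933594), 89.50691986083984) mean [0.462  0.2357] min [0.434 0.218] max [0.49  0.253]
   0.055 0.08 45 ((482.1966552734375, 234.40267944335938), (26.01760482788086, 13.978790283203125), 82.19134521484375) mean [0.4815 0.2346] min [0.475 0.221] max [0.49  0.247]
   0.022 0.045 193 ((460.308593
[... 1969 characters left out ...]
094) mean [0.4627 0.2381] min [0.433 0.212] max [0.495 0.256]
side empty_fixture 0.71 [216.9, 152.5, 72.1, 43.7] 2494 z pct [0.014 0.035 0.065 0.068 0.071]
   0.02 0.1 2287 ((507.514404296875, -59.764739990234375), (198.84552001953125, 129.1602020263672), 7.811791896820068) mean [ 0.5249 -0.0414] min [ 0.41  -0.122] max [0.61  0.015]
   0.055 0.08 1386 ((525.363525390625, -58.350494384765625), (154.29864501953125, 126.10659790039062), 7.239765644073486) mean [ 0.5308 -0.053 ] min [ 0.448 -0.122] max [0.607 0.013]
   0.022 0.045 835 ((512.0123291015625, -40.00309753417969), (117.7706069946289, 200.31735229492188), 86.85291290283203) mean [ 0.5146 -0.0237] min [ 0.41  -0.103] max [0.61  0.015]
```

View pics/crop.png

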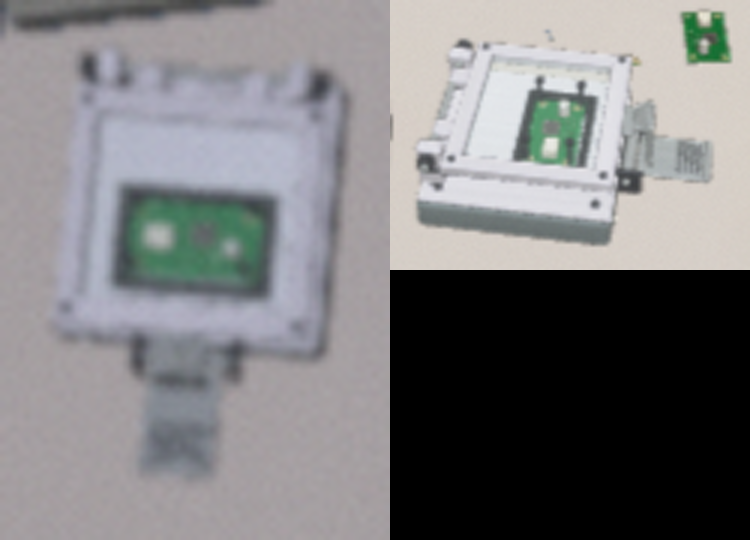

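```bash
python3 -m crank '[[[1.2,1.0,0,0],[3.0,2.6,0,-0.5],[4.9,4.3,0,-1],[6.7,5.9,0,-1.5],[8.5,7.6,0,-2],[10.3,9.2,0,-2.4],[12.1,10.8,0,-2.4],[13.4,11.9,0,-2.4],[14.06,12.5,0,-2.4],[14.06,12.5,0,-2.4]]]' 1 20
```

```text
t: 2.45
eef_pos: [0.4461, 0.2364, 0.2267]
ee_rot: [-3.141, -0.0, -0.104]
force: [0.4, -0.5, -0.2]
width: 0.0006
gripper_force: 0.0
```

```bash
python3 -m crank '[[[0,0,1.5,0],[0,0,3.5,0],[0,0,5.5,0],[0,0,6.6,0],[0,0,7.1,0],[0,0,7.1,0]]]'; python3 - <<'E'
from h import *
p,d=arm.grab_frame("side");cv2.imwrite("pics/s1.png",cv2.resize(p[170:310,170:350],(720,560),interpolation=cv2.INTER_CUBIC)[:,:,::-1])
print(proj("side",[fx((.5565,.2271),-.1,q) for q in((-.109,0,.032),(-.124,.018,.032),(-.124,-.018,.032),(-.065,.06,.068),(.065,0,.063))]).round(1).tolist(), proj("side",[arm.get_state()["eef_pos"]]))
E
```

```text
t: 3.2
eef_pos: [0.4453, 0.238, 0.0489]
ee_rot: [3.141, 0.0, -0.101]
force: [0.6, 0.3, 0.3]
width: 0.0007
gripper_force: 0.0
[[279.3, 257.9], [285.9, 265.3], [286.7, 252.3], [255.8, 266.9], [197.9, 239.3]] [[280.8853352  252.50307302]]
```

View pics/s1.png

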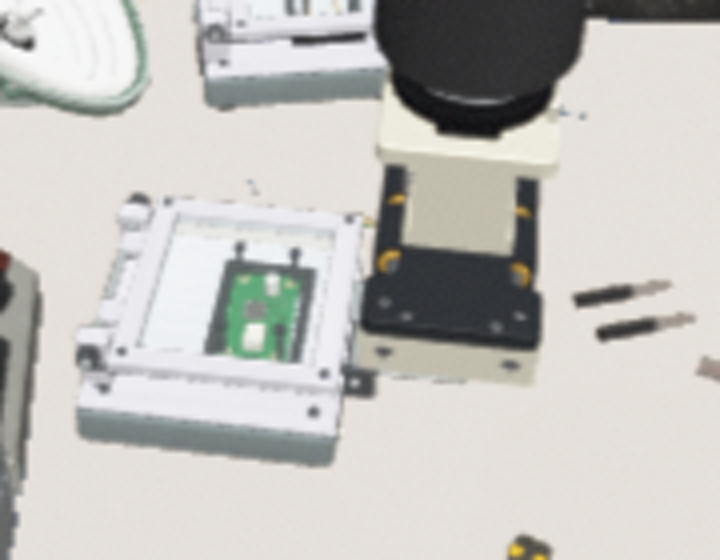

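The hand is over the tab with its body just clear of the lid front (crop px 360 against 350). I'll shift 5 mm further forward, then press.

```bash
python3 -m crank '[[[-0.2,0,0,0],[-0.2,0,0.4,0],[-0.2,0,0.7,0],[-0.2,0,0.9,0],[-0.2,0,1.0,0],[-0.2,0,1.08,0],[-0.2,0,1.08,0],[-0.2,0,1.08,0]]]'; python3 - <<'E'
from h import *
p,d=arm.grab_frame("side");cv2.imwrite("pics/s2.png",cv2.resize(p[170:310,170:350],(720,560),interpolation=cv2.INTER_CUBIC)[:,:,::-1])
E
```

```text
t: 4.25
eef_pos: [0.4409, 0.2384, 0.0224]
ee_rot: [-3.141, -0.001, -0.101]
force: [3.0, 0.1, 5.0]
width: 0.0005
gripper_force: 1.9
```

View pics/s2.png

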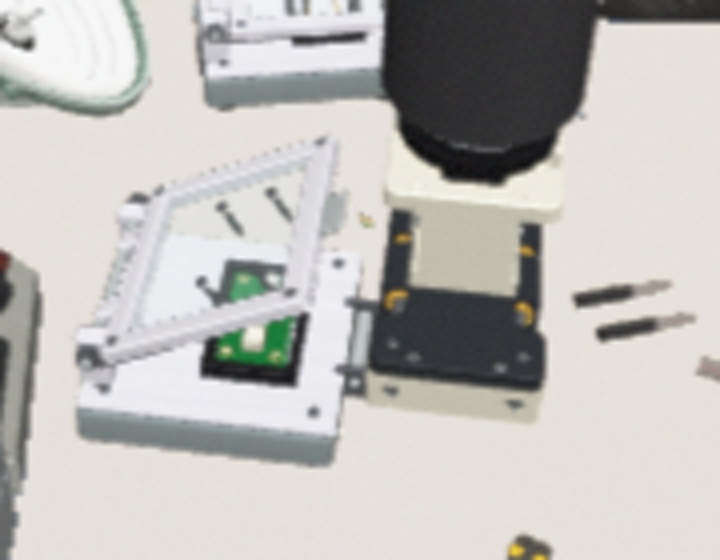

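The lid has sprung up part way: tongue at crop px (335,210), clear of the hand. Next I lift off the tab and approach the tongue, stopping just short of it.

```bash
python3 -m crank '[[[0,0,-0.6,0],[0,0,-1.6,0],[0,0,-2.5,0],[0,0,-2.92,0],[0,0,-2.92,0],[0.5,0,-2.92,0],[1.2,0,-2.92,0],[1.5,0,-2.92,0],[1.5,0,-2.92,0]]]'; python3 - <<'E'
from h import *
p,d=arm.grab_frame("side");cv2.imwrite("pics/s3.png",cv2.resize(p[170:310,170:350],(720,560),interpolation=cv2.INTER_CUBIC)[:,:,::-1])
W=cloud("side",d);m=(W[...,2]>.07)&(W[...,2]<.2)&(W[...,0]>.48)&(W[...,0]<.65)&(W[...,1]>.15)&(W[...,1]<.30)
P=W[m];f=(P[:,:2]-[.5565,.2271])@np.array([.995,-.0998]);k=f>-.06
print(k.sum(),np.polyfit(f[k],P[k,2],1),f[k].min(),P[k,2].max())
E
```

```text
t: 5.42
eef_pos: [0.4784, 0.2339, 0.0944]
ee_rot: [3.141, 0.001, -0.103]
force: [-0.6, -0.0, 0.1]
width: 0.0006
gripper_force: 0.0
1976 [-0.763471    0.10779734] -0.05068626129901881 0.18666588612396506
```

View pics/s3.png

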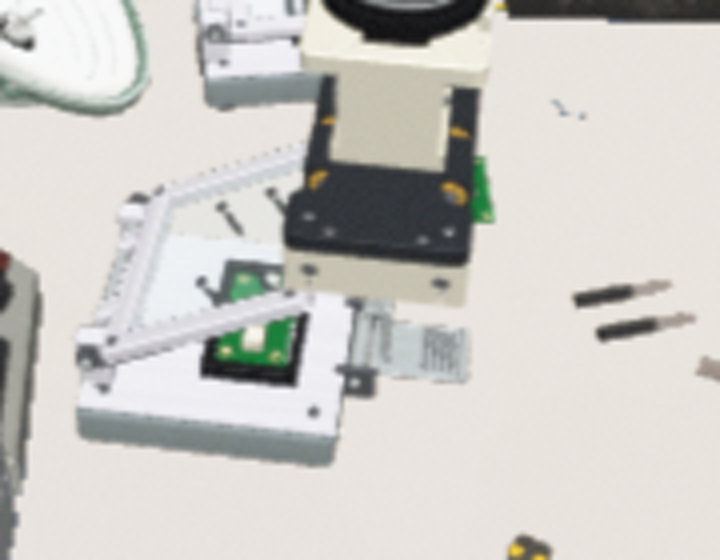

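The tab is back up (crop px 430,345) and the hand stands just in front of the raised lid. Now I push along the lid's arc.

```bash
python3 -m crank '[[[0.3,0,-0.1,0],[0.5,0,-0.1,0],[0.65,0,-0.32,0],[0.81,0,-0.55,0],[0.97,0,-0.77,0],[1.14,0,-0.98,0],[1.32,0,-1.18,0],[1.5,0,-1.37,0],[1.7,0,-1.55,0],[1.91,0,-1.73,0]]]'; python3 - <<'E'
from h import *
s=arm.get_state();print(s["force"],s["eef_pos"])
p,d=arm.grab_frame("side");cv2.imwrite("pics/s4.png",cv2.resize(p[150:310,170:350],(675,600),interpolation=cv2.INTER_CUBIC)[:,:,::-1])
E
```

```text
t: 6.72
eef_pos: [0.5253, 0.2296, 0.1387]
ee_rot: [-3.141, 0.0, -0.101]
force: [-2.6, 0.3, 2.7]
width: 0.0008
gripper_force: 1.5
[-2.57213751  0.2653441   2.71028981] [0.52532242 0.22956435 0.13873951]
```

View pics/s4.png

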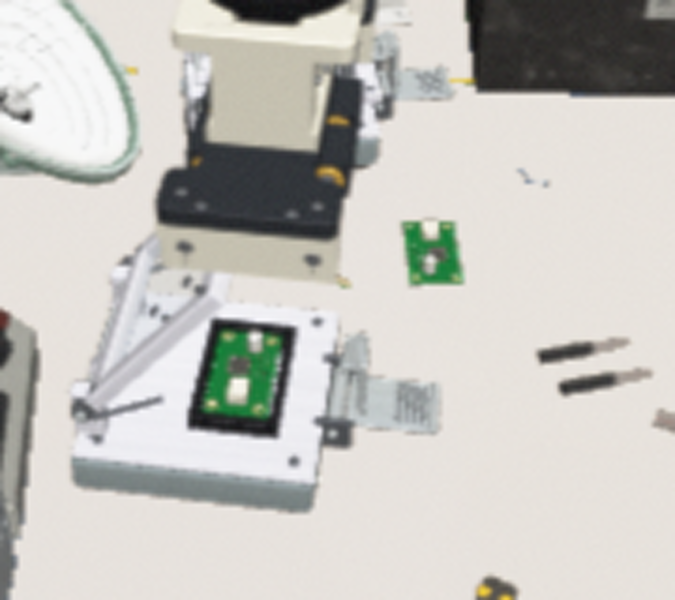

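The lid is rising with the hand (about 0.9 rad), the board is undisturbed, and force is about 2.6 N. I'll continue past upright.

```bash
python3 -m crank '[[[0.22,0,-0.16,0],[0.44,0,-0.32,0],[0.68,0,-0.46,0],[0.92,0,-0.6,0],[1.16,0,-0.72,0],[1.41,0,-0.83,0],[1.67,0,-0.92,0],[1.93,0,-1.0,0],[2.2,0,-1.06,0],[2.46,0,-1.12,0],[2.7,0,-1.17,0],[2.92,0,-1.2,0]]]' && python3 -m crank '[[[0.18,0,0,0],[0.36,0,0,0],[0.55,0,0,0],[0.75,0,0,0],[0.95,0,0,0],[1.05,0,0,0],[1.05,0,0,0]]]'
```

```text
t: 8.28
eef_pos: [0.5984, 0.222, 0.1683]
ee_rot: [-3.142, 0.0, -0.101]
force: [-0.3, 0.7, -1.1]
width: 0.0003
gripper_force: 0.2
t: 9.15
eef_pos: [0.6243, 0.2194, 0.1682]
ee_rot: [3.142, 0.0, -0.102]
force: [0.0, -0.1, -0.7]
width: 0.0003
gripper_force: 0.0
```

```bash
python3 -m crank '[[[-0.5,0,0,0],[-1.5,0,-0.3,0],[-3,0,-1,0],[-4.5,0,-2,0],[-6,0,-3,0],[-7,0,-3.5,0],[-7.5,0,-3.5,0],[-7.5,0,-3.5,0],[-7.5,0,-3.5,0],[-7.5,0,-3.5,0],[-7.5,0,-3.5,0],[-7.5,0,-3.5,0]]]'; python3 - <<'E'
from h import *
p,d=arm.grab_frame("side");cv2.imwrite("pics/s5.png",cv2.resize(p[130:320,150:350],(632,600),interpolation=cv2.INTER_CUBIC)[:,:,::-1])
W=cloud("side",d);W=W[np.isfinite(W[...,0])]
f=(W[:,:2]-[.5565,.2271])@np.array([[.995,.0998],[-.0998,.995]])
k=(f[:,0]>.04)&(f[:,0]<.15)&(abs(f[:,1])<.07)&(W[:,2]>.08)&(W[:,2]<.22)
print(k.sum(),"tilt past vertical",np.arctan(np.polyfit(W[k,2],f[k,0],1)[0]),W[k,2].max(),f[k,0].max())
for th in("waiting_board","lamp_bracket","connector","empty_fixture"):print(th,[(r["extent"],round(r["score"],2)) for r in arm.recognise(th,"side")][:1])
E
```

```text
t: 10.65
eef_pos: [0.4378, 0.2383, 0.2555]
ee_rot: [3.141, 0.0, -0.102]
force: [-0.4, -0.5, 0.0]
width: 0.0008
gripper_force: 0.0
1862 tilt past vertical 0.3006404439051677 0.19578300745791744 0.10604513425265089
waiting_board [([280.1, 205.8, 13.0, 18.1], 0.82)]
lamp_bracket [([257.1, 238.1, 33.5, 30.5], 0.73)]
connector [([288.9, 302.5, 18.3, 31.0], 0.52)]
empty_fixture [([220.2, 150.0, 67.9, 46.0], 0.55)]
```

View pics/s5.png

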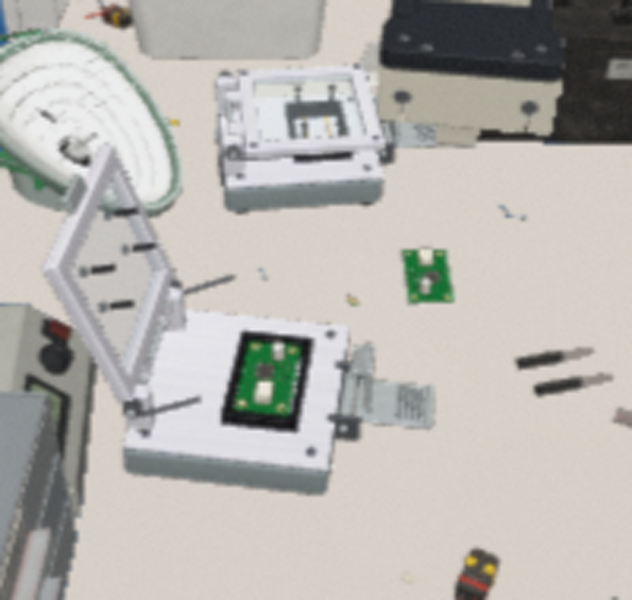

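The lid leans fully open, about 0.30 rad past upright (1.87 rad, its stop). The board is seated at crop px (270,375), the tab is up, the empty fixture is shut, and the hand is clear.

```bash
python3 -c "
from station import arm
print(arm.job_done())"
```

```text
the job is handed in; nothing more can be done
None
```

The job is handed in: the loaded fixture's lid rests fully open at about 1.87 rad with its tab back up and the board seated, the empty fixture is still shut, and the waiting board and connector show where they lay; the lamp bracket was out of view in the last picture, but the hand never went near it.

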